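Set the valve lever and hold a spread retaining ring at its stem groove

TASK

Turn the blue valve lever to half open, so that it lies over the green mark (45 degrees), and let go of it. Then take the circlip pliers from their stand, squeeze the handles together so that the retaining ring on their tips is fully spread, slide the ring straight down over the valve stem to the groove just above the lever hub without forcing it, and finish holding it there: pliers upright, ring still spread and level with the groove, carried by the gripper. Leave the gear and the roll of tape where they are.

Things in the scene. Friction and masses are not known exactly. Their poses are not given: they have to be found in the camera images.
- valve: Brass ball valve on a dark plate (110 x 130 x 8 mm) on a green block, 45 mm high, fixed. Origin: on the stem axis at the bench surface; z up. Upright round steel stem: 30 mm diameter from 112 to 134 mm height (top chamfered), groove of 24 mm diameter from 103 to 112 mm. A quadrant under the lever has three marks, in the valve's axes: black at -x (closed), green at 45 degrees, black at +y (open).
- valve_lever (a joint): Blue lever's angle about the stem (rad): 0 = closed, pointing along the valve's -x; grows clockwise from above to 1.571 = fully open, along the valve's +y. Half open, over the green mark, is 0.785. Stays where it is left by friction (0.25 N m, 2.5 N at the knob). Its hub (46 mm diameter) has its top face at 103 mm, the lower edge of the groove.
- lever_grip (a point): Middle of the black upright knob at the lever's outer end: 18 mm diameter, 95 to 131 mm above the surface, 100 mm from the stem axis; this point is at 117 mm. The lever bar under it is at 91 to 99 mm.
- groove (a point): Point on the stem axis at mid height of the groove, 107.5 mm above the surface; axes as valve (fixed).
- stem_top (a point): Top of the stem, on its axis, 134 mm above the surface. Note: a fixed chair back stands at the robot's left (x -0.12 to 0.01 m, y from 0.19 m on, up to z 0.32 m) and stops the shoulder of some arms from turning right past it; leaning the tool (up to 50 degrees, fingers pointing down and to -y) then still reaches the knob and the valve.
- pliers: Circlip pliers (0.23 kg), orange handles up, tips bent towards -x, with a dark snap ring of 4 mm wire lying flat under the tips, which stays on them. Origin: ring centre; z up. Both levers are in the plane x = +70 mm (ring gap side), side by side along y, with the pivot 65 mm above the ring. A cross plate there (50 x 76 x 6 mm, x +39 to +89 mm) rests in the stand.
- ring_center (a point): Centre of the ring, the origin of pliers. Fully spread, the ring has a round opening of 37 mm centred here, is 45 mm across outside, and the tips cross over it at +x, 11 mm above; at rest it is too narrow for the stem.
- pliers_grip (a point): Where to grip, midway between the handles: 70 mm along +x and 140 mm above the ring centre, from above or tilted about the pliers' y. Handle faces look to +y and -y, are 12 mm wide (x), end 30 mm above and below this point. Over the outside they are 66 mm apart here at rest (each leaning 0.2 rad, about 77 mm at the top), 36 mm and upright when squeezed.
- handle_l (a joint): Swing of each handle (rad): 0 = at rest, ring closed; 0.20 = fully squeezed against the stop, ring fully spread. A spring opens the handles; squeezing fully takes about 11 N at the grip, and 20 to 60 N holds them firmly on the stop.
- stand: Grey pliers stand, fixed: foot 70 x 60 x 10 mm (x +82 to +152 mm), a post at x +121 mm, two level fork arms towards -x at y = -34 and +34 mm, tops at 132 mm, with stops 5 mm high before and behind the cross plate: lift the pliers straight up over 10 mm first. Origin: at the surface under the ring centre, which hangs 70 mm above it; axes as the hanging pliers'.
- tape_2: Bystander: roll of white tape, 96 mm diameter, 50 mm high, origin at the centre of its underside.
- gear_2: Bystander: cream-coloured gear, 40 mm diameter, 17 mm high, origin at the centre of its underside.

How it is judged (in metres and radians):
On the way, in this order (a step that is already met when the one before it is completed fails the run):
1. the valve lever stands at half open and is let go (value of joint valve_lever between 0.69 and 0.88 rad and contact force between the fingers and valve below 0.1 N), for 0.2 s.
2. the pliers are out of the stand with the ring spread, above the top of the stem (value of joint handle_l above 0.16 rad and horizontal distance between ring_center and stem_top below 0.012 m and z of ring_center in the frame of stem_top above 0.002 m), for 0.1 s.
At the end, for the whole second after the job is handed in: Gripper squeezes the pliers (>4 N), ring spread (handle_l > 0.16), ring centre within 5.5 mm of the stem axis and 4 mm of mid-groove height, pliers within 8 deg of upright, still, pressing on the valve under 10 N; valve lever within 5 deg of 45 deg (value of joint valve_lever between 0.69 and 0.88 rad and value of joint handle_l above 0.16 rad and horizontal distance between ring_center and groove below 0.0055 m and z of ring_center in the frame of groove between -0.004 and 0.004 m and angle between pliers's own z axis and vertical below 0.14 rad and contact force between the fingers and pliers above 4 N and contact force between pliers and valve below 10 N and linear speed of pliers below 0.03 m/s); the arm keeps its last pose, push and grip.
It fails at once if the ring is on the stem without being spread (horizontal distance between ring_center and stem_top below 0.012 m and z of ring_center in the frame of stem_top below -0.004 m and value of joint handle_l below 0.13 rad).
It fails at once if the pliers or ring are forced against the valve (over 30 N) (contact force between pliers and valve above 30 N).
It fails at once if the gear or the roll of tape is moved more than 30 mm (distance of any of gear_2, tape_2 from where it was at the start of the episode above 0.03 m).
It also fails if it takes over 51 s, if anything falls off the work surface, if the arm or the gripper's body presses on something with over 40 N, if the wrist force passes 120 N, or if a joint passes its speed limit or range.

ROBOT

A 6-joint arm with a two-finger parallel gripper is mounted at the origin on a cart in front of the work surface, level with it; the furniture and walls round the work are solid. World frame = base frame: x ahead of the robot, y to its left, z up, the work surface at z = 0. Lengths are in mm, angles in rad, forces in N, time in s.
With the tool pointing down it reaches from about 300 to 950 mm from the base axis. Payload 3.1 kg.
Tool frame: the origin (TCP) lies at the very end of the fingers, on their centre line; the grasp point (between the pads) lies ctrl.grip_point_offset behind it (ctrl.grip_point_offset is the distance from the TCP to the grasp point, in mm); z points along the fingers, y is the line along which they close (so a half turn about z gives the same grasp; the last joint's range is limited). The gripper opens to 85 mm and grips with 20 to 120 N. Pads are 22 mm wide; open, the fingers measure 114 mm over their backs; the gripper's body (76 mm by 85 mm) begins 54 mm behind the grasp point. The pads swing forward as they close: fully open they stand 13 mm farther back than shut.
Start: joints at [-1.202, 0.308, 1.634, -0, 1.2, -0.07], TCP at [265.509, -565.807, 231.272] pointing down, gripper open.
Joint ranges: [-3.06, 3.06], [-0.79, 1.96], [0.05, 2.63], [-1.19, 4.34], [0.05, 2.64], [-2.94, 2.94]. Speed limits (rad/s): [2.79, 2.79, 3.14, 3.14, 3.14, 3.14].

INTERFACE

Orientations are given as a unit quaternion [w, x, y, z].
In Python, from workcell import ctrl gives the robot as it stands. The module is installed in compiled form; this text tells all that it offers.
- The arm moves only by the shell command python3 -m handwheel 'ROWS' [FORCE]. ROWS is JSON, a list of rows, each a list of 3 entries, a list of its own where there are three numbers: the turn, a rotation vector about the world's x, y, z in units of 8 degrees (1.0 is 8 degrees), then the shift along the world's x, y, z in units of 30 mm (1.0 is 30 mm), then the opening, from 0 (shut) to 1 (fully open). In form: [[[rx, ry, rz], [x, y, z], grip], ...]. A call has 1 to 5 rows; each row is the pose to reach, as a shift and turn from the pose commanded when the call began; what a row does not reach only later rows make up. A row lasts 1/10 s, in which the tool goes at most 50 mm and 8.59 degrees, less where a joint would pass 70% of its speed; a pose out of reach is approached as far as the arm can. A call with a gripper value outside its range is refused whole. The fingers move at their own pace and stop on an object; FORCE is the grip in N (left out, the last holds). Time passes only in rows, so rows that repeat a pose let the fingers close. It gives the time, the measured TCP pose, the force, the opening and the grip force at its end, in the units of the state.
- ctrl.state(): the state, without advancing time (a new reading comes with each control period).
- ctrl.get_image(name): name is "scene" or "top" or "wrist"; returns a dict with "image" (400x640x3 uint8, red, green, blue), "range_z" (400x640 float32, mm along the optical axis (not along the pixel's ray), 0 where there is no reading), "K" (3x3 intrinsics, pixels), "R" (3x3) and "t" (3): a world point X has camera coordinates R X + t; the wrist camera has in their place "tool_from_camera" (4x4, takes a point from camera to tool coordinates, whose origin is the TCP and whose axes are the flange's). Camera axes: x right, y down, z forward; pixel columns grow to the right and rows downward; lengths in mm; the calibration is good to about 2 mm. A picture is of the moment at which its call begins: read the wrist's pose just before it.
- ctrl.finish_job(): hands the job in; it is judged then, once.
The state is a dict: "time": time; "q": joint angles; "joint_vel": joint speeds; "joint_efforts": joint torques, N m; "tool_pos": TCP position; "orientation": TCP orientation; "wrist_force": force on the tool from outside, world axes, zero at the start; "torque": the same for the moment, N m; "finger_gap": finger opening in mm; "finger_force": force on a finger pad.
Only numpy, scipy, OpenCV 4.12 (cv2) and the standard library are available. Lean on these libraries where they do the work, as an engineer would, in place of code of your own. Each camera call takes 0.05 s, during which the arm holds its last target. There are 200 camera calls.

## Working session

There is one attempt and no reset: what is moved stays moved. The work goes in short steps, Python scripts to look and compute and a shell command to move; the robot and the scene stay as the last step left them, time stands still between calls to the robot, and variables do not carry over. Pictures are saved under pics/ and viewed, at most 10 in all, crops included, and the job is handed in when it is done.

```bash
mkdir -p pics; cat > h.py <<'E'
from workcell import ctrl
import numpy as np, cv2
def save(n,f):
    d=ctrl.get_image(n); cv2.imwrite(f,d["image"][:,:,::-1]); np.savez(f[:-4]+'.npz',**d); return d
def world(d,m):
    v,u=np.nonzero(m&(d["range_z"]>0)); z=d["range_z"][v,u]
    P=(np.linalg.inv(d["K"])@np.c_[u,v,np.ones(len(u))].T)*z
    return (d["R"].T@(P-np.array(d["t"]).reshape(3,1))).T,u,v
E
python3 - <<'E'
from h import *
s=ctrl.state();print(s,ctrl.grip_point_offset)
a=save("scene","pics/scene.png");b=save("top","pics/top.png")
for d in(a,b):print(d["K"],-d["R"].T@d["t"])
E
```

```text
{'time': 0.0, 'q': array([-1.20167639e+00,  3.09001474e-01,  1.63520280e+00, -1.64919693e-06,
        1.19965554e+00, -6.96864141e-02]), 'joint_vel': array([ 0.0001108 ,  0.00029518, -0.00014499, -0.00073057,  0.00038471,
       -0.00143581]), 'joint_efforts': array([-1.73742905e-03, -4.15261781e+01, -2.76665908e+01, -1.75645100e-04,
        1.02758099e-02, -1.73375948e-06]), 'tool_pos': array([ 265.22460879, -565.0329793 ,  230.04150542]), 'orientation': array([-1.12078654e-03,  9.76026828e-01,  2.17647299e-01, -1.69842438e-04]), 'wrist_force': array([-0.14653835, -0.38535072,  0.16487078]), 'torque': array([ 0.00733529, -0.01044667, -0.05421494]), 'finger_force': 0.0, 'finger_gap': 85.55605199638325} 18.700000000000003
[[428.15313904   0.         317.44893979]
 [  0.         428.15313904 203.71096377]
 [  0.           0.           1.        ]] [144.41783827 718.72434812 718.2276833 ]
[[463.4621661    0.         323.07877431]
 [  0.         463.4621661  200.83082211]
 [  0.           0.           1.        ]] [ 481.24544317  184.8858633  1075.09517703]
```

View pics/top.png

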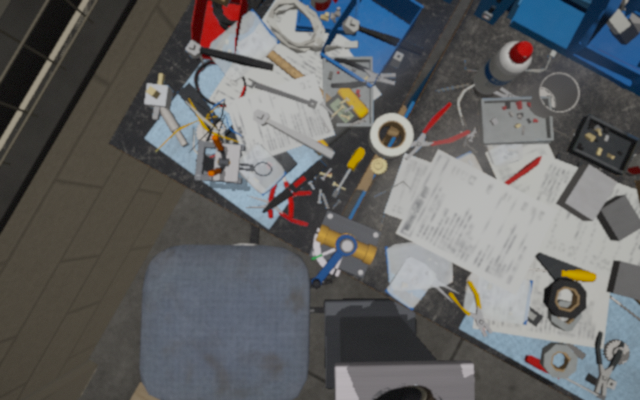

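View pics/scene.png

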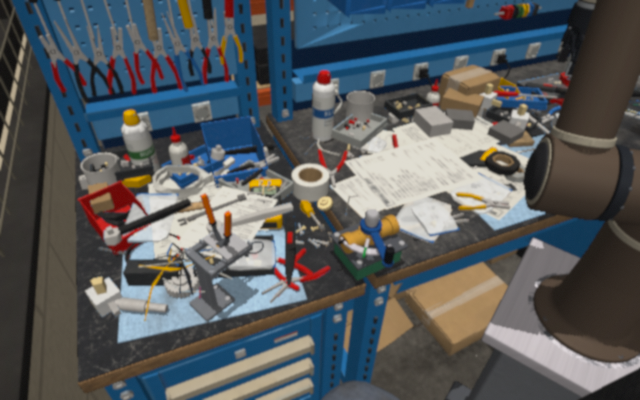

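The top view shows the valve stem near (345,245), its knob near (318,282), the gear at (378,167), the tape at (390,135) and the pliers and stand near (220,160). The scene view shows the orange handles at (209,208) and (228,222) and the stem near (373,215).

```bash
python3 - <<'E'
from h import *
ims={}
for n in("top","scene"):
    d=dict(np.load(f"pics/{n}.npz"));hsv=cv2.cvtColor(d["image"],cv2.COLOR_RGB2HSV)
    W,u,v=world(d,np.ones((400,640),bool)); H=hsv[v,u].astype(int); ims[n]=(W,u,v,H)
    print(n)
    x0=dict(top=(150,270,110,210,300,400,200,300),scene=(140,260,180,320,320,420,190,290))[n]
    pl=(u>x0[0])&(u<x0[1])&(v>x0[2])&(v<x0[3]); va=(u>x0[4])&(u<x0[5])&(v>x0[6])&(v<x0[7])
    def show(t,m):
        if m.sum()<3: print(t,'few');return
        P=W[m];print(t,m.sum(),'med',np.median(P,0).round(),'min',np.percentile(P,5,0).round(),'max',np.percentile(P,95,0).round(),'uv',u[m].mean().round(),v[m].mean().round())
    o=pl&(H[:,0]>4)&(H[:,0]<16)&(H[:,1]>150)&(H[:,2]>100)
    show('orange',o&(W[:,2]>120)); 
    for lo,hi in((150,180),(180,210),(210,250)): show(f'orange{lo}',o&(W[:,2]>lo)&(W[:,2]<hi))
    blue=(H[:,0]>98)&(H[:,0]<125)&(H[:,1]>120)
    show('lever',va&blue&(W[:,2]>80)&(W[:,2]<112))
    show('stemtop',va&(W[:,2]>128)&(W[:,2]<142))
    show('stem118',va&(W[:,2]>112)&(W[:,2]<142))
    show('plate(45..60)',va&(W[:,2]>44)&(W[:,2]<62))
    show('brass',va&(H[:,0]>10)&(H[:,0]<25)&(H[:,1]>120)&(W[:,2]>55)&(W[:,2]<90))
    show('green',va&(H[:,0]>40)&(H[:,0]<90)&(H[:,1]>90)&(W[:,2]>50))
    m=pl&(W[:,2]>118)&(W[:,2]<148); show('cross/fork',m)
    c=d["image"][x0[6]-10:x0[7]+10,x0[4]-10:x0[5]+10]
    c2=d["image"][x0[2]-10:x0[3]+10,x0[0]-10:x0[1]+10]
    f=lambda c:cv2.resize(c,(400,600 if n=="scene" else 400),interpolation=cv2.INTER_CUBIC)
    cv2.imwrite(f"pics/{n}_c.png",np.hstack([f(c),f(c2)])[:,:,::-1])
E
```

```text
top
orange 70 med [627. 377. 231.] min [569. 372. 194.] max [636. 386. 236.] uv 215.0 153.0
orange150 few
orange180 14 med [626. 376. 200.] min [609. 374. 191.] max [627. 379. 208.] uv 218.0 148.0
orange210 56 med [629. 377. 233.] min [568. 371. 213.] max [637. 386. 237.] uv 214.0 154.0
lever 361 med [396. 162. 101.] min [361. 124.  97.] max [446. 192. 106.] uv 332.0 261.0
stemtop 227 med [427. 136. 134.] min [349. 120. 130.] max [441. 200. 138.] uv 339.0 255.0
stem118 242 med [427. 136. 133.] min [349. 120. 127.] max [443. 200. 138.] uv 338.0 256.0
plate(45..60) 1545 med [448. 120.  54.] min [370.  63.  51.] max [491. 179.  58.] uv 350.0 241.0
brass 293 med [429. 112.  86.] min [394.  79.  80.] max [464. 178.  90.] uv 347.0 245.0
green 12 med [403. 201.  89.] min [400. 192.  86.] max [406. 204.  90.] uv 314.0 258.0
cross/fork 1314 med [603. 378. 137.] min [567. 347. 129.] max [642. 433. 142.] uv 220.0 162.0
scene
orange 279 med [621. 381. 211.] min [566. 374. 183.] max [632. 387. 235.] uv 216.0 215.0
orange150 3 med [579. 386. 179.] min [578. 378. 179.] max [616. 387. 179.] uv 221.0 231.0
orange180 132 med [620. 381. 196.] min [570. 375. 182.] max [626. 387. 209.] uv 218.0 221.0
orange210 144 med [626. 381. 224.] min [565. 374. 212.] max [633. 388. 236.] uv 215.0 209.0
lever 382 med [396. 159. 100.] min [344. 134.  95.] max [439. 204. 105.] uv 377.0 241.0
stemtop 179 med [420. 141. 133.] min [345. 125. 129.] max [437. 202. 136.] uv 378.0 225.0
stem118 315 med [417. 144. 130.] min [344. 126. 115.] max [436. 203. 135.] uv 378.0 229.0
plate(45..60) 1532 med [429. 105.  52.] min [366. -65.  48.] max [491. 200.  58.] uv 379.0 228.0
brass 442 med [414. 134.  84.] min [388.  86.  62.] max [449. 193.  90.] uv 373.0 234.0
green 26 med [400. 197.  87.] min [342. 180.  63.] max [407. 205. 115.] uv 369.0 254.0
cross/fork 1532 med [589. 394. 134.] min [561. 353. 123.] max [638. 436. 141.] uv 218.0 252.0
```

View pics/top_c.png

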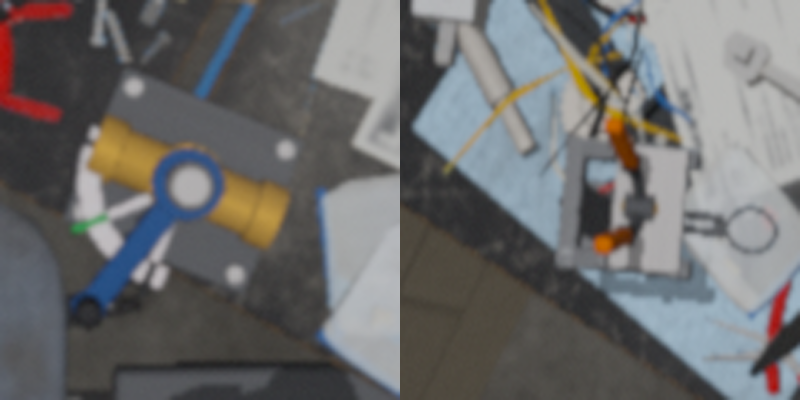

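View pics/scene_c.png

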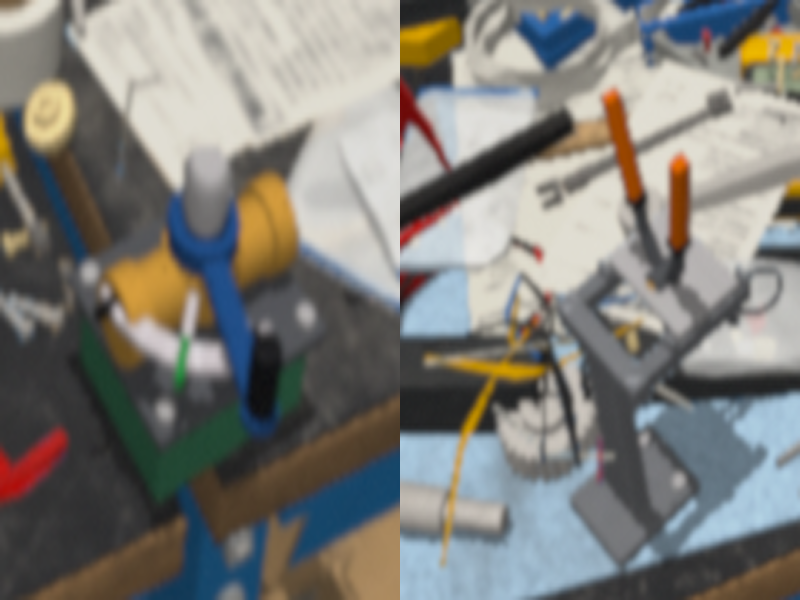

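Both crops agree: the ring is to the right of the pliers (about (263,168) in the top image), so the pliers' +x is about world +y. The lever is at about 143° and the green mark is clockwise of it. Next come precise values.

```bash
cat >> h.py <<'E'
def ray(d,uv,z):
    r=d["R"].T@np.linalg.inv(d["K"])@np.array([uv[0],uv[1],1.]); c=-d["R"].T@np.array(d["t"]).ravel()
    return c+r*(z-c[2])/r[2]
def box(shape,b):
    m=np.zeros((400,640),bool);m[b[2]:b[3],b[0]:b[1]]=1;return m
E
python3 - <<'E'
from h import *
for n in("top","scene"):
    d=dict(np.load(f"pics/{n}.npz"));W,u,v=world(d,np.ones((400,640),bool));hs=cv2.cvtColor(d["image"],cv2.COLOR_RGB2HSV)
    H=hs[v,u].astype(int)
    near=lambda x,y,r:np.hypot(W[:,0]-x,W[:,1]-y)<r
    def rep(t,m,z): 
        k,l=u[m],v[m]; 
        print(n,t,m.sum(),'cloud',W[m].mean(0).round(1),'ray(bboxmid)',ray(d,((k.min()+k.max())/2,(l.min()+l.max())/2),z).round(1),'ray(mean)',ray(d,(k.mean(),l.mean()),z).round(1))
    rep('stem',near(430,133,25)&(W[:,2]>131)&(W[:,2]<138)&(H[:,1]<80),134)
    rep('knob',near(349,198,22)&(W[:,2]>126)&(W[:,2]<138)&(H[:,2]<90),131)
    g=near(403,200,22)&(H[:,0]>45)&(H[:,0]<85)&(H[:,1]>90)&(W[:,2]>70); rep('green',g,88)
    p=near(430,133,95)&(W[:,2]>49)&(W[:,2]<57)
    r=cv2.minAreaRect(W[p][:,:2].astype(np.float32));print('plate',r)
    b=near(430,133,75)&(H[:,0]>10)&(H[:,0]<25)&(H[:,1]>120)&(W[:,2]>62)
    l=cv2.fitLine(W[b][:,:2].astype(np.float32),2,0,.01,.01).ravel();print('pipe',np.degrees(np.arctan2(l[1],l[0])))
    o=(H[:,0]>3)&(H[:,0]<18)&(H[:,1]>140)&(H[:,2]>90)&(W[:,2]>175)&near(601,381,60)
    for t,m in(('hA',o&(W[:,0]>600)),('hB',o&(W[:,0]<600))):
        rep(t+'top',m&(W[:,2]>226),235)
        for a in(185,205,225): 
            q=m&(abs(W[:,2]-a)<8)
            if q.any():print(a,q.sum(),W[q].mean(0).round(1))
    f=near(601,381,80)&(W[:,2]>134)&(W[:,2]<142)&(H[:,1]<60);print('crossplate',cv2.minAreaRect(W[f][:,:2].astype(np.float32)),W[f].mean(0))
    if n=="top":print('ring',ray(d,(263,168),70))
E
```

```text
top stem 132 cloud [430.8 131.8 134.7] ray(bboxmid) [431.  132.9 134. ] ray(mean) [430.8 131.7 134. ]
top knob 61 cloud [354.  195.3 131.8] ray(bboxmid) [353.3 196.  131. ] ray(mean) [353.9 195.3 131. ]
top green 12 cloud [403.4 199.6  88.1] ray(bboxmid) [404.4 195.5  88. ] ray(mean) [403.4 199.6  88. ]
plate ((430.51898193359375, 131.16610717773438), (130.1370086669922, 109.68844604492188), 66.3223876953125)
pipe 65.449394
top hAtop 34 cloud [635.3 374.1 234.3] ray(bboxmid) [635.2 374.1 235. ] ray(mean) [635.2 373.9 235. ]
185 7 [623.6 375.4 188.8]
205 17 [627.3 374.6 205.2]
225 19 [631.5 373.5 224.7]
top hBtop 37 cloud [572.3 381.1 234.5] ray(bboxmid) [572.2 381.  235. ] ray(mean) [572.3 381.  235. ]
205 6 [581.2 376.7 205.1]
225 13 [574.6 378.5 228.6]
crossplate ((605.2424926757812, 387.455322265625), (96.24812316894531, 78.80616760253906), 84.27252197265625) [602.14552656 372.97579291 138.24176889]
ring [597.93117835 307.57566408  70.        ]
scene stem 103 cloud [426.  134.6 133.8] ray(bboxmid) [425.  135.1 134. ] ray(mean) [425.9 134.8 134. ]
scene knob 64 cloud [349.8 197.8 130.7] ray(bboxmid) [350.1 197.7 131. ] ray(mean) [349.7 198.1 131. ]
scene green 19 cloud [401.2 198.4  86.2] ray(bboxmid) [402.1 198.2  88. ] ray(mean) [400.4 200.   88. ]
plate ((427.2614440917969, 132.60888671875), (129.69900512695312, 112.65248107910156), 65.73844909667969)
pipe 64.622154
scene hAtop 35 cloud [630.8 377.4 231.4] ray(bboxmid) [627.7 379.7 235. ] ray(mean) [627.2 379.9 235. ]
185 34 [621.1 378.6 186.4]
205 45 [625.3 378.1 205.4]
225 46 [629.4 377.8 224.6]
scene hBtop 36 cloud [566.8 384.7 232.2] ray(bboxmid) [564.1 386.3 235. ] ray(mean) [564.4 386.6 235. ]
185 27 [575.2 384.9 185.8]
205 33 [571.1 384.5 205.1]
225 36 [566.9 385.  225.6]
crossplate ((601.4613647460938, 389.2371520996094), (95.13416290283203, 80.61650848388672), 84.68895721435547) [593.80018974 378.20446488 138.03513327]
```

```bash
python3 -m handwheel '[[[0,0,1],[1,1.2,0.3],0.5],[[0,0,2],[2,2.4,0.6],0.5],[[0,0,3],[2.8,3.8,0.9],0.5],[[0,0,4],[3.6,5.2,1.2],0.5],[[0,0,5],[4.2,6.6,1.5],0.5]]' 20; python3 -c "
from h import *
s=ctrl.state();print(s['q'].round(3),s['tool_pos'].round(1),s['orientation'].round(3))"
```

```text
time: 0.6
tool_pos: [392.3, -365.8, 276.1]
orientation: [-0.0, 0.841, 0.541, 0.0]
wrist_force: [1.0, 0.3, -0.2]
finger_gap: 43.1
finger_force: 0.0
[-0.832  0.097  1.794  0.     1.251 -0.404] [ 392.3 -365.8  276.1] [-0.     0.841  0.541  0.   ]
```

```bash
python3 -m handwheel '[[[0,0,1],[0.2,1.6,0],0.5],[[0,0,2],[0.4,3.2,0],0.5],[[0,0,2.4],[0.5,4.8,0],0.5],[[0,0,2.4],[0.6,6.4,0],0.5],[[0,0,2.4],[0.6,8,0],0.5]]'; python3 -m handwheel '[[[0,0,0],[0,1.6,0],0.5],[[0,0,0],[0,3.2,0],0.5],[[0,0,0],[-0.2,4.8,0],0.5],[[0,0,0],[-0.4,6,0],0.5],[[0,0,0],[-0.4,7,0],0.5]]'; python3 -c "
from h import *
s=ctrl.state();print(s['q'].round(3),s['tool_pos'].round(1),s['orientation'].round(3),s['joint_efforts'].round(1))"
```

```text
time: 1.1
tool_pos: [409.1, -125.8, 275.9]
orientation: [-0.0, 0.741, 0.671, 0.0]
wrist_force: [0.6, 0.0, 0.1]
finger_gap: 42.2
finger_force: 0.0
time: 1.6
tool_pos: [396.1, 84.2, 275.9]
orientation: [-0.0, 0.741, 0.672, -0.0]
wrist_force: [0.3, -0.6, 0.1]
finger_gap: 42.8
finger_force: 0.0
[ 0.102 -0.183  2.063  0.     1.262  0.199] [396.1  84.2 275.9] [-0.     0.741  0.672 -0.   ] [ -2.3 -21.4 -27.7   0.1   0.2  -0.4]
```

```bash
python3 -m handwheel '[[[0,0,0],[-0.4,1,0],0.5],[[0,0,0],[-0.8,2,-0.6],0.5],[[0,0,0],[-1.2,3,-1.4],0.5],[[0,0,0],[-1.47,3.77,-2.4],0.5],[[0,0,0],[-1.47,3.77,-3.2],0.5]]';python3 -c "
from h import *
s=ctrl.state();print(s['q'].round(3),s['tool_pos'].round(1),s['orientation'].round(3),s['joint_efforts'].round(1))"
```

```text
time: 2.1
tool_pos: [351.6, 197.2, 178.7]
orientation: [-0.001, 0.74, 0.673, -0.0]
wrist_force: [-0.2, -0.2, -0.7]
finger_gap: 42.7
finger_force: 0.0
[ 4.020e-01 -7.000e-02  2.174e+00  1.000e-03  1.039e+00  4.970e-01] [351.6 197.2 178.7] [-0.001  0.74   0.673 -0.   ] [  1.1 -23.9 -25.9   0.2   0.4   0.2]
```

```bash
python3 -m handwheel '[[[0,0,0],[0,0,-1.2],0.5],[[0,0,0],[0,0,-2.4],0.5],[[0,0,0],[0,0,-2.4],0.1],[[0,0,0],[0,0,-2.4],0],[[0,0,0],[0,0,-2.4],0]]' 25;python3 -m handwheel '[[[0,0,0],[0,0,0],0],[[0,0,0],[0,0,0],0],[[0,0,0],[0,0,0],0]]'
```

```text
time: 2.6
tool_pos: [353.0, 194.7, 107.7]
orientation: [0.0, 0.741, 0.671, -0.0]
wrist_force: [4.5, 0.4, -20.0]
finger_gap: 16.9
finger_force: 25.3
time: 2.9
tool_pos: [352.9, 194.7, 107.7]
orientation: [0.0, 0.741, 0.671, -0.0]
wrist_force: [4.6, -1.7, -23.9]
finger_gap: 16.9
finger_force: 25.0
```

```bash
python3 -m handwheel '[[[0,0,0],[0.28,0.3,0],0],[[0,0,0],[0.59,0.57,0],0],[[0,0,0],[0.98,0.82,0],0],[[0,0,0],[1.4,1.02,0],0],[[0,0,0],[1.4,1.02,0],0]]';python3 -m handwheel '[[[0,0,0],[0,0,0],0],[[0,0,0],[0,0,0],0.5],[[0,0,0],[0,0,0],0.5],[[0,0,0],[0,0,1.2],0.5],[[0,0,0],[0,0,2.6],0.5]]'; python3 -m handwheel '[[[0,0,0],[0,0,1],0.5],[[0,0,0],[1,0,1],0.5],[[0,0,0],[2,1,1],0.5],[[0,0,0],[3,2,2],1],[[0,0,0],[4.2,3,3],1]]'
python3 - <<'E'
from h import *
d=save("top","pics/t2.png");W,u,v=world(d,np.ones((400,640),bool));H=cv2.cvtColor(d["image"],cv2.COLOR_RGB2HSV)[v,u].astype(int)
near=lambda x,y,r:np.hypot(W[:,0]-x,W[:,1]-y)<r
k=near(394,226,30)&(W[:,2]>124)&(W[:,2]<138);print(k.sum(),W[k].mean(0))
b=near(430,132,110)&(np.hypot(W[:,0]-430.5,W[:,1]-132)>35)&(H[:,0]>98)&(H[:,0]<125)&(H[:,1]>120)&(W[:,2]>85)&(W[:,2]<108)
c=W[b].mean(0);print(b.sum(),c,np.degrees(np.arctan2(c[1]-132.3,c[0]-430.5)))
print(ctrl.state()['q'],ctrl.state()['tool_pos'])
cv2.imwrite("pics/t2c.png",cv2.resize(d["image"][130:310,190:420,::-1],None,fx=3,fy=3,interpolation=2))
E
```

```text
time: 3.4
tool_pos: [393.9, 228.2, 107.8]
orientation: [-0.003, 0.742, 0.67, -0.001]
wrist_force: [-2.4, 5.9, -18.6]
finger_gap: 17.0
finger_force: 26.1
time: 3.9
tool_pos: [395.7, 226.0, 188.2]
orientation: [-0.0, 0.741, 0.671, 0.0]
wrist_force: [1.4, 1.3, 0.0]
finger_gap: 42.8
finger_force: 0.0
time: 4.4
tool_pos: [518.3, 313.1, 275.6]
orientation: [0.0, 0.741, 0.671, 0.002]
wrist_force: [0.9, 0.2, -0.2]
finger_gap: 70.4
finger_force: 0.0
60 [394.75946573 224.03503045 131.74435551]
200 [406.99806953 191.40391017 100.10856277] 111.68462324116881
[0.47274913 0.23462913 1.62172053 0.00173795 1.26241916 0.57080929] [526.71827047 318.82812865 282.45519338]
```

View pics/t2c.png

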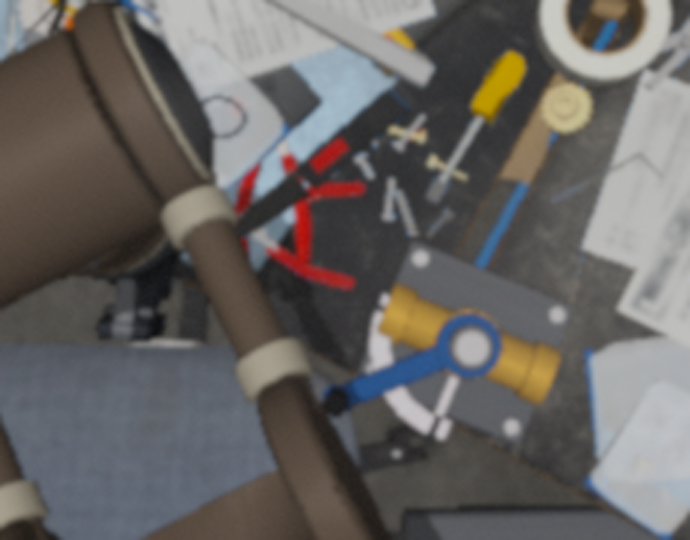

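The lever now covers the green mark: knob at crop (335,400), stem at (470,347), measured 111.5° against 111° wanted. The ring is at crop (220,115). Next I move above the handles.

```bash
python3 -m handwheel '[[[0,0,0],[0.8,0.6,0],1],[[0,0,0],[1.6,1.3,0],1],[[0,0,0],[2.48,2.02,-0.3],1],[[0,0,0],[2.48,2.02,-0.58],1],[[0,0,0],[2.48,2.02,-0.58],1]]'; python3 - <<'E'
from h import *
from scipy.spatial.transform import Rotation as R
s=ctrl.state();d=save("wrist","pics/w1.png");print(s['tool_pos'],s['orientation'],s['q'],s['finger_gap'])
q=s['orientation'];A=R.from_quat([q[1],q[2],q[3],q[0]]).as_matrix();T=d["tool_from_camera"]
img=d["image"];hs=cv2.cvtColor(img,cv2.COLOR_RGB2HSV).astype(int);z=d["range_z"]
m=(hs[:,:,0]>3)&(hs[:,:,0]<18)&(hs[:,:,1]>140)&(hs[:,:,2]>80)&(z>0)
v,u=np.nonzero(m);P=(np.linalg.inv(d["K"])@np.c_[u,v,np.ones(len(u))].T)*z[v,u]
Q=(T[:3,:3]@P).T+T[:3,3];W=Q@A.T+s['tool_pos']
k=(W[:,2]>175)&(W[:,2]<250)&(np.hypot(W[:,0]-601,W[:,1]-380)<70);W,Q=W[k],Q[k]
for t,g in(('A',W[:,0]>601),('B',W[:,0]<601)):
    for a in(190,205,220,233):
        e=g&(abs(W[:,2]-a)<7)
        if e.sum()>4:print(t,a,e.sum(),'W',W[e].mean(0).round(1),W[e].min(0).round(1),W[e].max(0).round(1),'tool',Q[e].mean(0).round(1))
E
```

```text
time: 4.95
tool_pos: [590.8, 372.2, 254.4]
orientation: [-0.0, 0.741, 0.671, -0.001]
wrist_force: [-0.9, 0.2, 0.2]
finger_gap: 85.2
finger_force: 0.0
[590.76571638 372.2127605  254.4436899 ] [-9.88785404e-05  7.41098735e-01  6.71395669e-01 -7.14520339e-04] [ 4.99948818e-01  4.31223631e-01  1.41911772e+00 -1.47736438e-04
  1.29268695e+00  5.98604480e-01] 85.19079433048691
A 190 156 W [624.5 379.9 190.3] [621.1 373.1 183. ] [632.1 383.3 197. ] tool [11.  32.9 64.1]
A 205 184 W [627.5 379.7 205.2] [624.  372.9 198. ] [634.1 383.1 212. ] tool [11.1 35.9 49.2]
A 220 235 W [630.6 379.4 220.3] [627.2 372.6 213.3] [637.8 382.9 227. ] tool [11.2 39.  34.1]
A 233 436 W [634.6 377.9 233.6] [629.9 371.8 226. ] [640.3 382.5 237.5] tool [10.  43.1 20.8]
B 190 112 W [582.6 385.6 190.4] [575.5 379.  183. ] [585.7 388.5 196.8] tool [12.6 -9.3 64.1]
B 205 148 W [579.6 385.7 205.3] [572.1 379.2 198. ] [583.2 388.8 211.9] tool [ 12.4 -12.4  49.2]
B 220 191 W [576.6 386.  220.3] [569.4 379.  213.1] [580.3 389.2 226.9] tool [ 12.4 -15.4  34.1]
B 233 435 W [572.1 384.7 233.9] [566.1 378.3 226. ] [577.6 389.4 238. ] tool [ 10.7 -19.8  20.5]
```

View pics/w1.png

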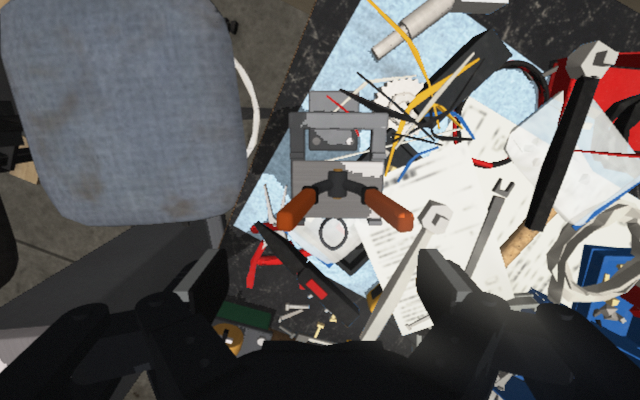

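The wrist view shows both orange handles at (298,210) and (390,210), with the ring at (333,232). The TCP has to shift about (+12.4, +8.5) mm before going down.

```bash
python3 -m handwheel '[[[0,0,0],[0.41,0.28,0],1],[[0,0,0],[0.41,0.28,0],1],[[0,0,0],[0.41,0.28,0],1],[[0,0,0],[0.41,0.28,0],1]]'
```

```text
time: 5.4
tool_pos: [602.7, 380.3, 255.7]
orientation: [0.0, 0.741, 0.671, 0.0]
wrist_force: [0.4, 1.1, -0.5]
finger_gap: 85.7
finger_force: 0.0
```

```bash
python3 -m handwheel '[[[0,0,0],[0,0,-0.5],1],[[0,0,0],[0,0,-1],1],[[0,0,0],[0,0,-1.6],1],[[0,0,0],[0,0,-2.17],1],[[0,0,0],[0,0,-2.17],1]]'
```

```text
time: 5.9
tool_pos: [600.3, 379.1, 184.1]
orientation: [-0.001, 0.741, 0.671, -0.004]
wrist_force: [-0.3, -0.6, -0.9]
finger_gap: 85.5
finger_force: 0.0
```

```bash
python3 -m handwheel '[[[0,0,0],[0,0,0],0.5],[[0,0,0],[0,0,0],0.3],[[0,0,0],[0,0,0],0.2],[[0,0,0],[0,0,0],0.1],[[0,0,0],[0,0,0],0.1]]' 45; python3 -m handwheel '[[[0,0,0],[0,0,0],0],[[0,0,0],[0,0,0],0],[[0,0,0],[0,0,0],0],[[0,0,0],[0,0,0],0]]'
```

```text
time: 6.4
tool_pos: [604.9, 382.2, 195.9]
orientation: [0.0, 0.741, 0.671, 0.003]
wrist_force: [-2.7, -1.7, 11.5]
finger_gap: 33.7
finger_force: 46.2
time: 6.8
tool_pos: [604.9, 382.2, 195.9]
orientation: [0.0, 0.741, 0.671, 0.003]
wrist_force: [-2.0, -0.6, 11.7]
finger_gap: 33.9
finger_force: 46.2
```

```bash
python3 -m handwheel '[[[0,0,0],[0,0,0.3],0],[[0,0,0],[0,0,0.7],0],[[0,0,0],[0,0,1.3],0],[[0,0,0],[0,0,2],0],[[0,0,0],[0,0,2.6],0]]'; python3 -m handwheel '[[[0,0,0],[0,0,0.6],0],[[0,0,0],[0,0,1.1],0],[[0,0,0],[0,0,1.5],0],[[0,0,0],[0,0,1.5],0],[[0,0,0],[0,0,1.5],0]]'; python3 - <<'E'
from h import *
s=ctrl.state();d=save("top","pics/t3.png");c=save("scene","pics/s3.png");print(s['tool_pos'],s['orientation'],s['wrist_force'],s['finger_gap'])
E
python3 -c "
import cv2,numpy as np
a=cv2.imread('pics/t3.png')[90:270,200:400];b=cv2.imread('pics/s3.png')[110:310,150:420]
f=lambda i:cv2.resize(i,(400,400),interpolation=2)
cv2.imwrite('pics/c3.png',np.hstack([f(a),f(b)]))"
```

```text
time: 7.3
tool_pos: [603.2, 380.8, 268.7]
orientation: [-0.0, 0.741, 0.671, 0.0]
wrist_force: [0.6, -0.2, -2.1]
finger_gap: 33.5
finger_force: 45.2
time: 7.8
tool_pos: [603.1, 380.8, 312.4]
orientation: [-0.0, 0.741, 0.671, -0.0]
wrist_force: [-0.2, -0.2, -3.3]
finger_gap: 34.0
finger_force: 45.2
[603.07497004 380.76047392 312.38747684] [-7.08547401e-05  7.41156534e-01  6.71332229e-01 -1.59809508e-04] [-0.22984714 -0.20515876 -3.27172336] 34.01893528898983
```

View pics/c3.png

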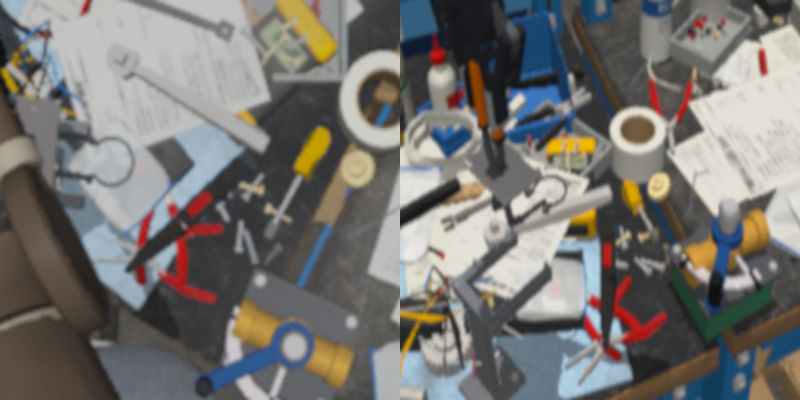

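The ring is lifted clear and spread, at top pixel about (255,162), and the stand is empty. Now I carry it above the stem.

```bash
python3 -m handwheel '[[[0,0,0],[-0.6,-0.7,0],0],[[0,0,0],[-1.4,-1.5,0],0],[[0,0,0],[-2.4,-2.5,0],0],[[0,0,0],[-3.4,-3.5,0],0],[[0,0,0],[-4.2,-4.4,0],0]]'; python3 -m handwheel '[[[0,0,0],[-0.6,-0.7,-0.1],0],[[0,0,0],[-1,-1.1,-0.3],0],[[0,0,0],[-1.3,-1.45,-0.5],0],[[0,0,0],[-1.37,-1.55,-0.6],0],[[0,0,0],[-1.37,-1.55,-0.6],0]]'; python3 - <<'E'
from h import *
s=ctrl.state();d=save("top","pics/t4.png");c=save("scene","pics/s4.png");w=save("wrist","pics/w4.png");print(s['tool_pos'],s['orientation'],s['wrist_force'],s['finger_gap'],s['q'].round(2))
a=d["image"][215:275,310:380];b=c["image"][170:290,310:430]
f=lambda i:cv2.resize(i,(400,400),interpolation=2)
cv2.imwrite('pics/c4.png',np.hstack([f(a),f(b)])[:,:,::-1])
E
```

```text
time: 8.4
tool_pos: [474.8, 247.2, 311.1]
orientation: [-0.0, 0.741, 0.671, -0.002]
wrist_force: [0.1, -1.4, -2.2]
finger_gap: 34.1
finger_force: 45.4
time: 8.9
tool_pos: [435.4, 201.9, 293.7]
orientation: [-0.0, 0.741, 0.671, -0.001]
wrist_force: [-0.3, 0.6, -2.5]
finger_gap: 33.6
finger_force: 45.4
[435.44704261 201.91707875 293.69348819] [-3.75459544e-04  7.41332732e-01  6.71137201e-01 -7.04579679e-04] [-0.2883231   0.61918027 -2.51967132] 33.57004867731621 [ 0.34 -0.03  1.89  0.    1.28  0.44]
```

View pics/c4.png

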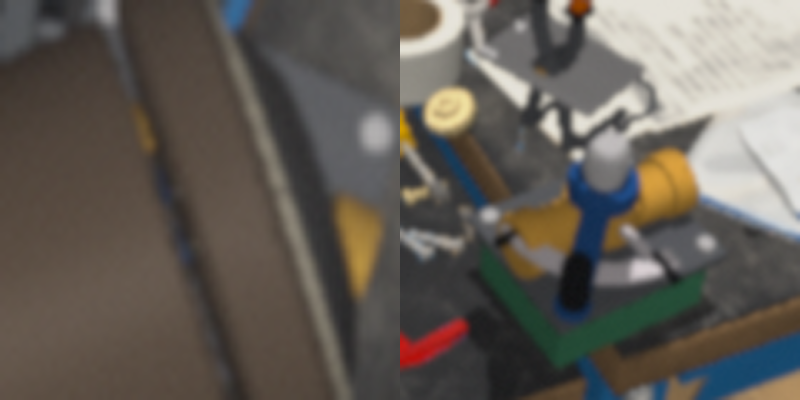

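The scene crop shows the ring just above and behind the stem, with the arm hiding the top view. I will measure with depth from the scene and wrist views.

```bash
cat >> h.py <<'E'
from scipy.spatial.transform import Rotation as Rn
from scipy.optimize import least_squares
def wcloud(d,pos,q):
    v,u=np.nonzero(d["range_z"]>0);P=(np.linalg.inv(d["K"])@np.c_[u,v,np.ones(len(u))].T)*d["range_z"][v,u]
    T=d["tool_from_camera"];A=Rn.from_quat([q[1],q[2],q[3],q[0]]).as_matrix()
    return ((T[:3,:3]@P).T+T[:3,3])@A.T+pos,u,v
def circ(P):
    f=least_squares(lambda p:np.hypot(P[:,0]-p[0],P[:,1]-p[1])-p[2],[*P[:,:2].mean(0),20],loss='soft_l1');return f.x
E
python3 - <<'E'
from h import *
pos=np.array([435.447,201.917,293.693]);q=[-3.75e-4,.741333,.671137,-7e-4]
L={k:dict(np.load(f"pics/{k}.npz")) for k in("s4","w4")}
for k,d in L.items():
    W,u,v=world(d,np.ones((400,640),bool)) if k=="s4" else wcloud(d,pos,q)
    n=np.hypot(W[:,0]-429.5,W[:,1]-132.5)
    for lo,hi,r in((128,138,28),(150,160,35),(160,166,35),(166,172,35),(172,178,35),(178,186,35)):
        m=(W[:,2]>lo)&(W[:,2]<hi)&(n<r)
        if m.sum()>8:print(k,lo,m.sum(),W[m].mean(0).round(1),W[m].min(0).round(1),W[m].max(0).round(1),'uv',u[m].min(),u[m].max(),v[m].min(),v[m].max(),'circ',circ(W[m]).round(1))
d=L["w4"]["image"];i=L["s4"]["image"][180:250,340:410]
cv2.imwrite('pics/c5.png',np.hstack([cv2.resize(d[100:300,200:440],(480,400)),cv2.resize(i,(320,400),interpolation=2)])[:,:,::-1])
E
```

```text
s4 128 111 [424.4 135.7 133.3] [412.7 122.  128.1] [438.7 146.4 137.1] uv 365 379 209 219 circ [425.3 134.4   9.3]
s4 166 35 [411.2 133.4 169.9] [403.8 109.  166.7] [425.  155.5 172. ] uv 374 386 194 209 circ [434.1 134.8  28.9]
s4 172 22 [409.9 134.9 172.8] [403.  109.7 172.1] [422.6 155.7 175.6] uv 376 386 193 208 circ [431.9 134.   27.2]
s4 178 16 [411.3 156.8 183.4] [408.8 149.8 178.9] [414.1 163.1 185.5] uv 373 378 202 205 circ [412.5 157.    3.6]
w4 166 159 [426.4 112.2 170.6] [410.8 106.8 167.9] [442.1 120.2 172. ] uv 306 339 277 288 circ [427.5 128.8  19.3]
w4 172 9 [423.3 111.1 172.4] [416.2 109.5 172. ] [433.9 113.8 173.6] uv 312 331 284 287 circ [428.6 132.5  22.8]
```

View pics/c5.png

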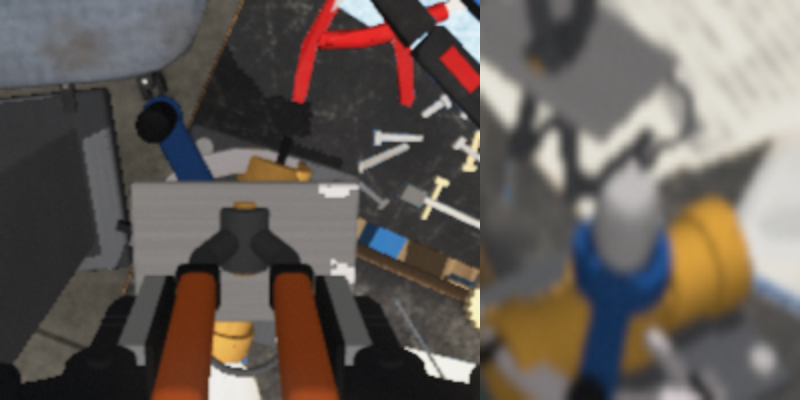

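Left panel: the far arc of the ring shows between the handles at about (240,365), well centred. The readings put the ring about 2 mm too far to -y, so I shift and go down to just above the stem.

```bash
python3 -m handwheel '[[[0,0,0],[0,0.07,-0.4],0],[[0,0,0],[0,0.07,-0.85],0],[[0,0,0],[0,0.07,-0.85],0],[[0,0,0],[0,0.07,-0.85],0]]'; python3 - <<'E'
from h import *
s=ctrl.state();d=save("scene","pics/s5.png");w=save("wrist","pics/w5.png");print(s['tool_pos'],s['wrist_force'])
zr=s['tool_pos'][2]-125.9;print('zr',zr)
fix=lambda P,r:least_squares(lambda p:np.hypot(P[:,0]-p[0],P[:,1]-p[1])-r,P[:,:2].mean(0),loss='soft_l1').x.round(1)
for k,e in(("s",d),("w",w)):
    W,u,v=world(e,np.ones((400,640),bool)) if k=="s" else wcloud(e,s['tool_pos'],s['orientation'])
    n=np.hypot(W[:,0]-428.5,W[:,1]-133)
    m=(abs(W[:,2]-zr-2)<5)&(n<32)&(n>14);P=W[m]
    print(k,m.sum(),P.mean(0).round(1),P.min(0).round(1),P.max(0).round(1),'fix',fix(P,20.5),circ(P).round(1))
    if k=="s":
        R=np.array([ray(e,p,zr) for p in zip(u[m],v[m])]);print('rays',fix(R,20.5),circ(R).round(1),u[m].min(),u[m].max(),v[m].min(),v[m].max())
        a=(W[:,2]>117)&(W[:,2]<131)&(n<22);print('stem side',a.sum(),W[a].mean(0).round(1),'fix15',fix(W[a],15))
for f in("scene",):
    e=dict(np.load(f"pics/{f}.npz"));W,u,v=world(e,np.ones((400,640),bool));n=np.hypot(W[:,0]-428.5,W[:,1]-133)
    a=(W[:,2]>115)&(W[:,2]<130)&(n<22);print('stem side first scene',a.sum(),'fix15',fix(W[a],15))
E
```

```text
time: 9.45
tool_pos: [435.4, 204.3, 267.9]
orientation: [-0.0, 0.741, 0.671, -0.001]
wrist_force: [-0.1, -0.4, -2.5]
finger_gap: 33.3
finger_force: 45.4
[435.43683002 204.26563205 267.88605723] [-0.05168465 -0.41148795 -2.50620556]
zr 141.98605722650868
s 49 [408.8 133.5 144.9] [402.5 109.  141.4] [420.8 158.2 148.2] fix [423.4 133.4] [432.4 135.8  28.5]
rays [424.7 130.4] [435.4 133.1  30. ] 373 385 204 220
stem side 43 [420.6 140.2 123.1] fix15 [427.8 130.9]
w 166 [426.  114.4 144.9] [410.8 109.7 141.6] [442.  122.7 147.1] fix [427.5 132.4] [427.4 131.   19.2]
stem side first scene 86 fix15 [428.  130.9]
```

```bash
python3 -m handwheel '[[[0,0,0],[0.04,-0.01,0],0],[[0,0,0],[0.04,-0.01,-0.15],0],[[0,0,0],[0.04,-0.01,-0.27],0],[[0,0,0],[0.04,-0.01,-0.35],0],[[0,0,0],[0.04,-0.01,-0.35],0]]'; python3 -c "
from h import *
s=ctrl.state();print(s['tool_pos'],s['wrist_force'],s['torque'])"
```

```text
time: 10.05
tool_pos: [436.9, 203.9, 258.0]
orientation: [-0.0, 0.741, 0.671, -0.001]
wrist_force: [0.0, -0.2, -3.2]
finger_gap: 33.7
finger_force: 45.4
[436.8528946  203.89905944 257.99606553] [ 0.01995182 -0.22488814 -3.22150952] [ 0.02148274 -0.00488435  0.02605271]
```

```bash
python3 -m handwheel '[[[0,0,0],[0,0,-0.1],0],[[0,0,0],[0,0,-0.2],0],[[0,0,0],[0,0,-0.3],0],[[0,0,0],[0,0,-0.3],0],[[0,0,0],[0,0,-0.3],0]]'; python3 -c "
from h import *
s=ctrl.state();print(s['tool_pos'],s['wrist_force'],s['torque'])"
```

```text
time: 10.55
tool_pos: [437.2, 204.1, 249.5]
orientation: [-0.0, 0.741, 0.671, -0.0]
wrist_force: [0.1, 0.7, -2.8]
finger_gap: 33.6
finger_force: 45.4
[437.23653882 204.05609012 249.52437987] [ 0.13336758  0.67694093 -2.75258004] [ 0.08981963  0.0006802  -0.0100068 ]
```

```bash
python3 -m handwheel '[[[0,0,0],[0,0.03,0],0],[[0,0,0],[0,0.03,-0.1],0],[[0,0,0],[0,0.03,-0.2],0],[[0,0,0],[0,0.03,-0.25],0],[[0,0,0],[0,0.03,-0.25],0]]'; python3 -c "
from h import *
s=ctrl.state();print(s['tool_pos'],s['wrist_force'],s['torque'])"
```

```text
time: 11.05
tool_pos: [437.0, 204.9, 241.7]
orientation: [-0.0, 0.741, 0.671, -0.0]
wrist_force: [-0.5, -0.5, -2.6]
finger_gap: 33.5
finger_force: 45.4
[436.98400713 204.85347455 241.65484851] [-0.52887638 -0.50847094 -2.63655769] [0.07825937 0.01144279 0.02753544]
```

```bash
python3 -m handwheel '[[[0,0,0],[0,0,-0.1],0],[[0,0,0],[0,0,-0.2],0],[[0,0,0],[0,0,-0.25],0],[[0,0,0],[0,0,-0.25],0],[[0,0,0],[0,0,-0.25],0]]'; python3 - <<'E'
from h import *
s=ctrl.state();w=save("wrist","pics/w6.png");d=save("scene","pics/s6.png");print(s['tool_pos'],s['wrist_force'],s['torque'])
W,u,v=wcloud(w,s['tool_pos'],s['orientation']);n=np.hypot(W[:,0]-428.5,W[:,1]-133)
m=(abs(W[:,2]-110)<6)&(n<27)&(n>14);print('ring',m.sum(),W[m].mean(0),circ(W[m]))
W,u,v=world(d,np.ones((400,640),bool));H=cv2.cvtColor(d["image"],cv2.COLOR_RGB2HSV)[v,u].astype(int)
k=(np.hypot(W[:,0]-394,W[:,1]-226)<30)&(W[:,2]>122)&(W[:,2]<138);print('knob',k.sum(),W[k].mean(0))
E
```

```text
time: 11.55
tool_pos: [437.3, 205.0, 234.6]
orientation: [-0.0, 0.741, 0.671, -0.0]
wrist_force: [-1.0, 0.3, -2.8]
finger_gap: 33.6
finger_force: 45.4
[437.29972346 204.98741176 234.61746483] [-0.99314295  0.28460455 -2.84357572] [-0.02197523 -0.01023166 -0.00337957]
ring 10 [434.58139317 123.99992336 112.96869392] [429.10662034 127.03106651  17.78300017]
knob 81 [390.49434832 226.65430452 129.60456036]
```

```bash
python3 -m handwheel '[[[0,0,0],[0,0,-0.05],0],[[0,0,0],[0,0,-0.05],0],[[0,0,0],[0,0,-0.05],0],[[0,0,0],[0,0,-0.05],0],[[0,0,0],[0,0,-0.05],0]]'; python3 - <<'E'
from h import *
s=ctrl.state();print(s['tool_pos'],s['wrist_force'],s['finger_force'],s['finger_gap'])
if abs(s['wrist_force'][2]+2.8)<3: print(ctrl.finish_job())
E
```

```text
time: 12.15
tool_pos: [437.3, 205.0, 233.2]
orientation: [0.0, 0.741, 0.671, 0.0]
wrist_force: [-0.2, 1.0, -2.2]
finger_gap: 34.1
finger_force: 45.4
[437.3280718  205.01354202 233.18479207] [-0.18220322  1.00926751 -2.21690317] 45.43364882469177 34.09108684940702
the job is handed in; nothing more can be done
None
```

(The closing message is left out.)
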